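# Index the reagent carousel and close its lapped lids

### The arm

A 6-joint arm with a two-finger parallel gripper is mounted at the origin on the work surface. World frame = base frame: x ahead of the robot, y to its left, z up, the work surface at z = 0. Lengths are in m, angles in degrees, forces in N, time in s.
With the tool pointing down it reaches from about 0.3 to 1 m from the base axis. Payload 5.1 kg.
Tool frame: the origin (TCP) lies midway between the tips of the shut fingers; the grasp point (between the pads) lies 19 mm behind it; z points along the fingers, y is the line along which they close (so a half turn about z gives the same grasp; the last joint's range is limited). The gripper opens to 95 mm and grips with 3 to 60 N. Pads are 20 mm wide; open, the fingers measure 119 mm over their backs; the gripper's body (75 mm by 180 mm) begins 59 mm behind the grasp point.
Start: joints at [58.98, 7.093, 94.555, -0, 78.352, -4.733], TCP at [0.288, 0.583, 0.215] pointing down, gripper open.
Joint ranges: [-149.61, 149.61], [-58.7, 133.49], [1.44, 155.28], [-77.14, 257.14], [18.33, 153.61], [-166.67, 166.67]. Speed limits (degrees/s): [147.25, 147.25, 180, 180, 180, 180].

### API

Orientations are given as [roll, pitch, yaw] about the fixed x, y, z axes, in that order (R = Rz(yaw) Ry(pitch) Rx(roll)).
In Python, from cell import sensors, eyes, order gives the robot as it stands.
- The arm moves only by the shell command python3 -m jog 'ROWS' [FORCE]. ROWS is JSON, one flat list of numbers, 7 for each row, row after row: the gripper's target within -1 to 1 (fully open at 1, half-way at 0, shut at -1), then the shift along the tool's x, y, z in mm, then the turn, a rotation vector about the tool's x, y, z in degrees. A call has 1 to 8 rows; each row is the pose to reach, as a shift and turn from the pose commanded when the call began, along the tool's axes at that moment; what a row does not reach only later rows make up. A row lasts 1/12 s, in which the tool goes at most 41.7 mm and 7.16 degrees, less where a joint would pass 70% of its speed; a pose out of reach is approached as far as the arm can. A call with a gripper value outside its range is refused whole. The fingers move at their own pace and stop on an object; FORCE is the grip in N (left out, the last holds). Time passes only in rows, so rows that repeat a pose let the fingers close. It gives the time, the measured TCP pose, the force, the opening and the grip force at its end, in the units of the state.
- sensors.state(): the state, without advancing time (a new reading comes with each control period).
- eyes.grab_frame(name): name is "side" or "top"; returns the picture (420x560x3 uint8, blue, green, red); there is no depth.
- eyes.get_calibration(name): a dict with "vfov" (degrees; the focal length in pixels is half the picture's height over the tangent of half this angle, whatever the lens; pixels are square), "cx", "cy" (the principal point, pixels), "distortion" ([k1, k2, p1, p2, k3] as OpenCV has them; the pictures are not rectified), "camera_from_world" (4x4, takes a point from world to camera coordinates). Camera axes: x right, y down, z forward; pixel columns grow to the right and rows downward; lengths in m; the calibration is good to about 2 mm. A picture is of the moment at which its call begins. get_calibration takes no time and is no camera call.
- order.close_job(): hands the job in; it is judged then, once.
The state is a dict: "time_s": time; "q": joint angles; "dq": joint speeds; "effort": joint torques, N m; "position": TCP position; "orientation": TCP orientation; "ft_force": force on the tool from outside, world axes, zero at the start; "torque": the same for the moment, N m; "width": opening from 0.0 (shut) to 1.0 (fully open); "gripper_force": force on a finger pad.
Only numpy, scipy, OpenCV 4.12 (cv2) and the standard library are available. Lean on these libraries where they do the work, as an engineer would, in place of code of your own. Each camera call takes 0.05 s, during which the arm holds its last target. There are 200 camera calls.

### The job

Turn the carousel unit's handwheel by as many turns as it takes (one turn moves the carousel by one station) to bring the red bottle to the yellow pointer. Then close the two lids without slamming them: first the rebated lid with the orange tongue, fully home, and only then the flanged lid, so that its blue flange laps over the orange tongue and it too is fully home. Leave the bottles, jar and beaker that stand around the carousel where they are.

Things in the scene. Friction and masses are not known exactly. Their poses are not given: they have to be found in the camera images.
- unit: White reagent carousel unit, fixed: 320 x 560 x 115 mm (y from -350 to +210 mm). Origin: on the bench under the carousel's vertical axis; z up, x away from the robot, y to its left. A well 270 x 275 mm about the origin holds the carousel: 12 stations at 95 mm radius. The station at the pointer starts empty; the red and three white bottles stand, in any order, in the two stations either side of it.
- pointer (a point): Centre of the station that the yellow pointer on the wall nearest the robot marks: 95 mm from the carousel axis along the unit's -x, at 55 mm height (mid-height of a bottle standing there).
- red_bottle_mid (a point): Centre, half-way up, of the red bottle with red cap: 34 mm diameter, 66 mm high, standing loose in a pocket of the carousel, its foot 22.5 mm above the bench. It turns with the carousel; it need not be touched.
- wheel_axis (a point): A point on the vertical axis of the handwheel, 205 mm above the bench (mid-height of the crank knob), at x 0, y -270 mm in the unit's frame. The wheel is a black disc, 104 mm diameter, top face at 172 mm above the bench.
- crank_knob (a point): Grip point of the blue crank knob, a freely spinning upright cylinder 18 mm diameter standing 1 to 49 mm above the wheel's top face, 40 mm from the wheel's axis. The point is on its axis 202 mm above the bench. It can be gripped from above and led round in a circle without turning the hand; it needs only about 1.3 N, but hold it firmly or it slips out.
- handwheel (a joint): Angle of the handwheel, rad, 0 at the start, positive counter-clockwise seen from above, free for 3 turns either way; it stays where it is left. The carousel turns the same way at 1/12 of the angle: one turn, one station (30 degrees).
- rebated_leaf (a joint): Angle of the rebated lid, rad: 0 home (level), 1.5 standing open. Hinged along the unit's x at y +137, z 117 mm (underside). White panel 270 x 127 x 10 mm, then an 18 mm wide, 4 mm thick orange tongue level with the underside. The stiff hinge (0.3 N m) holds it at any angle: push it all the way home. If the flanged lid is home first, the tongue lands on the flange and this lid cannot close.
- flanged_leaf (a joint): Angle of the flanged lid, rad: 0 home (level), 1.5 standing open. Hinged along the unit's x at y -137, z 117 mm (underside). White panel 270 x 126 x 10 mm, then an 18 mm wide blue flange level with the outer face, which laps over the orange tongue. Same stiff hinge.
- rebated_leaf_push (a point): A good place to push the rebated lid: on its outer face (the top when closed), 108 mm from the hinge line, 65 mm from mid-length towards the robot (in the lid's own frame x -65, y -108, z 10 mm).
- flanged_leaf_push (a point): The same on the flanged lid (in the lid's own frame x -65, y +108, z 10 mm).
- rebated_leaf_hinge (a point): Middle of the rebated lid's hinge line. With the lid at 0 its axes are the unit's; they turn with the lid about x.
- flanged_leaf_hinge (a point): Middle of the flanged lid's hinge line. With the lid at 0 its axes are the unit's; they turn with the lid about x.
- rebated_leaf_knob (a point): Centre of the black grip knob (18 mm diameter, 20 mm high) on the rebated lid's outer face, at mid-length, 100 mm from the hinge line.
- flanged_leaf_knob (a point): Centre of the black grip knob (18 mm diameter, 20 mm high) on the flanged lid's outer face, at mid-length, 100 mm from the hinge line.
- amber_bottle: Small amber bottle, 36 mm diameter, 60 mm high, standing on the unit's top beyond the handwheel; leave alone. Origin under its foot.
- cap_jar: Clear jar with yellow cap, 40 mm diameter, 45 mm high, on the far left corner of the unit's top; leave alone. Origin under its foot.
- beaker: Glass beaker, 70 mm diameter, 90 mm high, on the bench to the left; leave alone.
- wash_bottle: White bottle with red cap, 70 mm diameter, 190 mm high, on the bench to the left; leave alone.
Things that resemble listed ones, but are neither listed nor needed, are in the scene too. There is more than one size of the part that bears red_bottle_mid; the job needs the smaller.

How it is judged (in metres and radians):
On the way, in this order (a step that is already met when the one before it is completed fails the run):
1. the handwheel has been turned and the red bottle is at the pointer with both lids still open (horizontal distance between red_bottle_mid and pointer below 0.006 m and (value of joint handwheel above 5.4 rad or value of joint handwheel below -5.4 rad) and value of joint each of rebated_leaf, flanged_leaf above 0.3 rad), for 0.3 s.
2. the rebated lid is home while the flanged lid still stands clear (horizontal distance between red_bottle_mid and pointer below 0.006 m and value of joint rebated_leaf below 0.03 rad and value of joint flanged_leaf above 0.2 rad), for 0.2 s.
3. the flanged lid is home over it (horizontal distance between red_bottle_mid and pointer below 0.006 m and value of joint each of rebated_leaf, flanged_leaf below 0.03 rad), for 0.2 s.
At the end, for the whole second after the job is handed in: Both lids are home (each within 0.03 rad of level), the flange over the tongue, and the red bottle stands upright within 6 mm of the pointer's station (all of step 3 and angle between red_bottle_mid's own z axis and vertical below 0.15 rad); the robot touches nothing.
It fails at once if a lid is slammed (faster than 3 rad/s, about 0.4 m/s at its edge, in the last 0.12 rad) ((value of joint rebated_leaf below 0.12 rad and velocity of joint rebated_leaf below -3 rad/s) or (value of joint flanged_leaf below 0.12 rad and velocity of joint flanged_leaf below -3 rad/s)).
It fails at once if a bottle, jar or beaker standing around is moved by more than 30 mm (distance of any of amber_bottle, cap_jar, beaker, wash_bottle from where it was at the start of the episode above 0.03 m).
It also fails if it takes over 72 s, if anything falls off the work surface, if the arm or the gripper's body presses on something with over 40 N, if the wrist force passes 120 N, or if a joint passes its speed limit or range.

## Working session

There is one attempt and no reset: what is moved stays moved. The work goes in short steps, Python scripts to look and compute and a shell command to move; the robot and the scene stay as the last step left them, time stands still between calls to the robot, and variables do not carry over. Pictures are saved under pics/ and viewed, at most 10 in all, crops included, and the job is handed in when it is done.

```bash
ls; mkdir -p pics
python3 - <<'E'
from cell import sensors, eyes
import cv2, json
for n in("side","top"):
    cv2.imwrite(f"pics/{n}0.png",eyes.grab_frame(n)); c=eyes.get_calibration(n); print(n,c)
print(sensors.state())
E
```

```text
pics
side {'vfov': 43.41888486628284, 'cx': 278.1332317505795, 'cy': 213.16588454396796, 'distortion': array([-0.0188721,  0.       ,  0.       ,  0.       ,  0.       ]), 'camera_from_world': array([[ 0.99639842, -0.08326856, -0.01601651, -0.54930828],
       [-0.06822688, -0.67512023, -0.73454596,  0.20122379],
       [ 0.05035151,  0.73299319, -0.67836989,  1.36942069],
       [ 0.        ,  0.        ,  0.        ,  1.        ]])}
top {'vfov': 47.70251202663515, 'cx': 276.1012887615991, 'cy': 212.42007573968698, 'distortion': array([-0.06344043,  0.        ,  0.        ,  0.        ,  0.        ]), 'camera_from_world': array([[-0.00441509, -0.99998768,  0.00226927,  0.07301541],
       [-0.9969993 ,  0.00422649, -0.07729504,  0.56335957],
       [ 0.07728449, -0.00260373, -0.99700568,  1.08732626],
       [ 0.        ,  0.        ,  0.        ,  1.        ]])}
{'time_s': 0.1, 'q': array([ 5.89806599e+01,  7.13045703e+00,  9.46221271e+01, -5.77548205e-04,
        7.83514165e+01, -4.73262636e+00]), 'dq': array([ 0.14155025, -0.09882533, -0.16494629,  0.05097109,  0.09123784,
       -0.02669556]), 'effort': array([ 6.85021678e-04, -4.18883443e+01, -3.61094928e+01,  7.76386773e-02,
        4.62219806e-02, -7.42499856e-05]), 'position': array([0.28760631, 0.58229745, 0.21354469]), 'orientation': array([-1.79896307e+02, -8.01716129e-03,  1.53713396e+02]), 'ft_force': array([-0.45092293,  0.4325697 , -0.43436265]), 'torque': array([0.04001744, 0.05388156, 0.00174542]), 'gripper_force': 0.0, 'width': 0.9956525641957231}
```

View pics/side0.png

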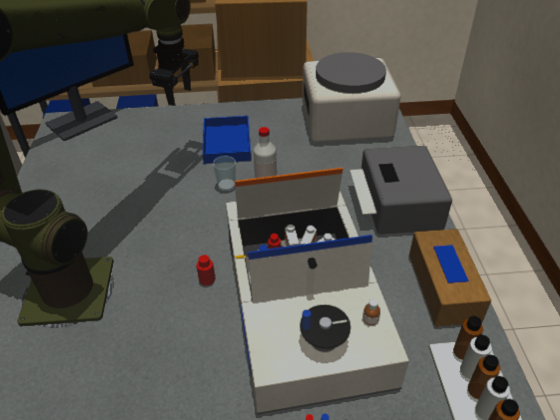

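View pics/top0.png

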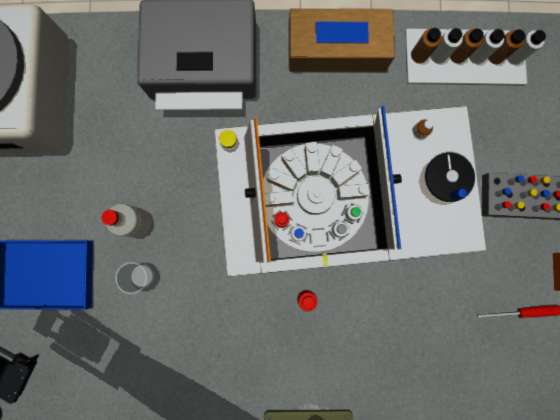

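The side view shows the unit with its carousel bottles at about (275–330, 240) and the blue crank knob at (306, 315). In the top view the candidates for the red bottle are:
- the small one in the carousel, (281, 219)
- the larger one on the bench, (308, 301)
- the wash bottle cap, (110, 217)

The one in the carousel fits the description. It sits two stations from the pointer at (324, 259), on the unit's +y side, so it needs about +2 turns. For the blue knob, the candidates are (462, 194) on the wheel and the rack caps at (508–560, 185–205). I choose the one on the wheel.

```bash
cat > h.py <<'E'
import cv2, numpy as np
from cell import sensors, eyes
def cal(n):
    c=eyes.get_calibration(n); f=210/np.tan(np.radians(c['vfov']/2))
    return np.array([[f,0,c['cx']],[0,f,c['cy']],[0,0,1.]]),c['distortion'],c['camera_from_world']
def ray(n,px):
    K,d,T=cal(n); u=cv2.undistortPoints(np.array(px,float).reshape(-1,1,2),K,d)[:,0]
    R=T[:3,:3]; return -R.T@T[:3,3], np.c_[u,np.ones(len(u))]@R
def onz(n,px,z):
    o,v=ray(n,px); return o+v*((z-o[2])/v[:,2])[:,None]
def proj(n,P):
    K,d,T=cal(n); return cv2.projectPoints(np.array(P,float).reshape(-1,3),T[:3,:3],T[:3,3],K,d)[0][:,0]
def tri(p,q):
    o1,v1=ray('top',[p]);o2,v2=ray('side',[q]);A=np.zeros((3,3));b=np.zeros(3);
    for o,v in((o1,v1[0]),(o2,v2[0])):
        v=v/np.linalg.norm(v);M=np.eye(3)-np.outer(v,v);A+=M;b+=M@o
    return np.linalg.solve(A,b)
def blobs(img,lo,hi,box,amin=8):
    x0,y0,x1,y1=box; m=cv2.inRange(cv2.cvtColor(img,cv2.COLOR_BGR2HSV)[y0:y1,x0:x1],lo,hi)
    n,l,s,c=cv2.connectedComponentsWithStats(m)
    return [(c[i]+[x0,y0],s[i]) for i in range(1,n) if s[i,4]>=amin]
E
python3 - <<'E'
from h import *
t=cv2.imread('pics/top0.png'); s=cv2.imread('pics/side0.png')
B=((105,120,60),(130,255,255)); R=((0,150,60),(6,255,255)); Y=((22,130,100),(35,255,255))
for n,i,b,c in(('knob t',t,(430,150,478,205),B),('knob s',s,(296,305,318,335),B),('red t',t,(270,205,292,230),R),('ptr',t,(315,250,335,270),Y)):
    print(n,[(np.round(p,1),st[:5]) for p,st in blobs(i,*c,b)])
m=cv2.inRange(t[145:210,415:480],(0,0,0),(60,60,60)); 
c=max(cv2.findContours(m,cv2.RETR_EXTERNAL,2)[0],key=cv2.contourArea); e=cv2.minEnclosingCircle(cv2.convexHull(c)); print('wheel',e[0][0]+415,e[0][1]+145,e[1])
P=onz('top',[[e[0][0]+415,e[0][1]+145]],.172);print('wheel axis',P)
# white top outline
g=cv2.inRange(cv2.cvtColor(t,cv2.COLOR_BGR2HSV),(0,0,175),(180,45,255)); g[:100]=0;g[290:]=0;g[:,:205]=0;g[:,495:]=0
pts=np.argwhere(g)[:,::-1].astype(np.float32); c=cv2.convexHull(pts); r=cv2.approxPolyDP(c,6,True)[:,0]; print('corners',r); print(onz('top',r,.115))
cv2.imwrite('pics/crop.png',np.hstack([cv2.resize(t[190:270,240:380],None,fx=2.8,fy=2.8,interpolation=2),cv2.resize(t[130:210,410:490],None,fx=2.8,fy=2.8,interpolation=2)]))
E
```

```text
knob t [(array([462. , 192.4]), array([28, 38, 10, 10, 74], dtype=int32))]
knob s [(array([306.2, 318.7]), array([  7,   5,   8,  20, 134], dtype=int32))]
red t [(array([281.2, 219.1]), array([  5,   7,  14,  15, 171], dtype=int32))]
ptr [(array([324.6, 259. ]), array([ 7,  4,  5, 11, 34], dtype=int32))]
wheel 449.3498649597168 176.44101905822754 24.8288516998291
wheel axis [[ 0.62448273 -0.2844627   0.172     ]]
corners [[485. 249.]
 [228. 274.]
 [205. 100.]
 [466. 107.]]
[[ 0.47545742 -0.37905065  0.115     ]
 [ 0.42594372  0.17336355  0.115     ]
 [ 0.80385079  0.22532537  0.115     ]
 [ 0.78813249 -0.34951585  0.115     ]]
```

View pics/crop.png

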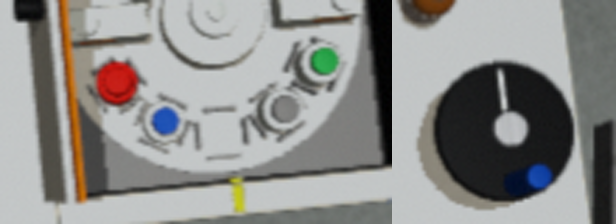

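The crop confirms that the red bottle is two stations to the +y side of the pointer. It also shows the blue knob at about (463, 193) and the wheel centred at (449, 176). The turn needed is therefore +2 turns counter-clockwise.

```bash
cat >> h.py <<'E'
from scipy.spatial.transform import Rotation as Ro
YAW=5.2; O=np.array([.602,-.017,0])
U=Ro.from_euler('z',YAW,degrees=True).as_matrix()
def uw(p): return U@np.array(p,float)+O
def go(target,rpy=None):
    s=sensors.state(); R=Ro.from_euler('xyz',s['orientation'],degrees=True)
    r=np.zeros(3) if rpy is None else (R.inv()*Ro.from_euler('xyz',rpy,degrees=True)).as_rotvec(degrees=True)
    print('pos',s['position'].round(4),s['orientation'].round(1),'shift mm',(R.inv().apply(np.array(target)-s['position'])*1000).round(1),'rot',r.round(1))
E
python3 - <<'E'
from h import *
k=onz('top',[[462.7,193]],.221)[0]; w=np.array([.6245,-.2845,.172]); print('knob',k,'r',np.hypot(*(k-w)[:2]),np.degrees(np.arctan2(*(k-w)[1::-1])))
print('tri',tri([462.4,192.7],[306.2,312])); print('axis pred',uw([0,-.27,.172]))
red=onz('top',[[281.2,219.1]],.0885)[0];print('red unit',U.T@(red-O))
go([.288,.583,.45]); go([k[0],k[1],.40],[180,0,95.2])
E
```

```text
knob [ 0.58450619 -0.29137074  0.221     ] r 0.04057970307733812 -170.2520165348533
tri [ 0.58545326 -0.29039534  0.22204838]
axis pred [ 0.6264708  -0.28588879  0.172     ]
red unit [-0.05105123  0.08160454  0.0885    ]
pos [0.2876 0.5823 0.2135] [-179.9   -0.   153.7] shift mm [  -0.     0.4 -236.5] rot [0. 0. 0.]
pos [0.2876 0.5823 0.2135] [-179.9   -0.   153.7] shift mm [-653.1 -652.2 -185.4] rot [-0.1  0.  58.5]
```

```bash
python3 -m jog '[-0.4,0,0,-236,0,0,0,-0.4,0,0,-236,0,0,0,-0.4,0,0,-236,0,0,0,-0.4,0,0,-236,0,0,0,-0.4,0,0,-236,0,0,0,-0.4,0,0,-236,0,0,0]' 40
for i in 1; do python3 -m jog '[-0.4,-653,-652,50,0,0,58.5,-0.4,-653,-652,50,0,0,58.5,-0.4,-653,-652,50,0,0,58.5,-0.4,-653,-652,50,0,0,58.5,-0.4,-653,-652,50,0,0,58.5,-0.4,-653,-652,50,0,0,58.5,-0.4,-653,-652,50,0,0,58.5,-0.4,-653,-652,50,0,0,58.5]'; done
python3 - <<'E'
from h import *
go([.585,-.291,.40],[180,0,95.2])
E
```

```text
time_s: 0.6
position: [0.2879, 0.5828, 0.4555]
orientation: [179.7, 0.0, 153.7]
ft_force: [0.4, 1.1, 1.0]
width: 0.634
gripper_force: 0.0
time_s: 1.27
position: [0.3948, 0.2657, 0.4321]
orientation: [-180.0, 0.0, 96.1]
ft_force: [1.0, -0.2, 1.3]
width: 0.301
gripper_force: 0.0
pos [0.3948 0.2657 0.4321] [-180.     0.    96.1] shift mm [-573.7  130.    32.1] rot [-0.   0.   0.9]
```

```bash
python3 -m jog '[-0.4,-570,130,32,0,0,0,-0.4,-570,130,32,0,0,0,-0.4,-570,130,32,0,0,0,-0.4,-570,130,32,0,0,0,-0.4,-570,130,32,0,0,0,-0.4,-570,130,32,0,0,0,-0.4,-570,130,32,0,0,0,-0.4,-570,130,32,0,0,0]'
python3 - <<'E'
from h import *
go([.585,-.291,.30],[180,0,95.2])
E
```

```text
time_s: 1.93
position: [0.5047, -0.0487, 0.4139]
orientation: [-180.0, -0.0, 96.4]
ft_force: [-0.1, -0.1, -0.3]
width: 0.297
gripper_force: 0.0
pos [ 0.5047 -0.0487  0.4139] [-180.    -0.    96.4] shift mm [-249.7   52.8  113.9] rot [-0.  -0.   1.2]
```

```bash
python3 -m jog '[-0.4,-249,53,60,0,0,1.2,-0.4,-249,53,60,0,0,1.2,-0.4,-249,53,60,0,0,1.2,-0.4,-249,53,60,0,0,1.2,-0.4,-249,53,60,0,0,1.2,-0.4,-249,53,60,0,0,1.2,-0.4,-249,53,60,0,0,1.2,-0.4,-249,53,60,0,0,1.2]'
python3 - <<'E'
from h import *
go([.585,-.291,.235],[180,0,95.2])
t=eyes.grab_frame('side'); cv2.imwrite('pics/s1.png',cv2.resize(t[180:380,220:420],None,fx=3,fy=3))
E
```

```text
time_s: 2.6
position: [0.5847, -0.2905, 0.3508]
orientation: [-179.7, -0.2, 95.0]
ft_force: [-1.1, -0.1, -0.9]
width: 0.298
gripper_force: 0.0
pos [ 0.5847 -0.2905  0.3508] [-179.7   -0.2   95. ] shift mm [ -0.9   0.8 115.8] rot [-0.3 -0.2 -0.2]
```

View pics/s1.png

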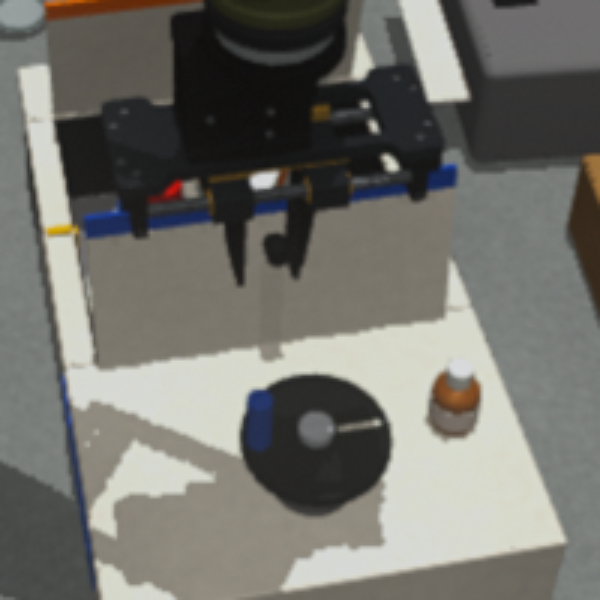

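The fingers straddle the knob line, with tips at crop (240, 285) and (297, 278), above the knob at (260, 420). The hub is low, so I descend and grip.

```bash
python3 -m jog '[-0.4,-1,1,40,0,0,0,-0.4,-1,1,80,0,0,0,-0.4,-1,1,110,0,0,0,-0.4,-1,1,130,0,0,0,-0.4,-1,1,145,0,0,0,-0.4,-1,1,160,0,0,0,-0.4,-1,1,162,0,0,0,-0.4,-1,1,162,0,0,0]'
python3 -m jog '[-1,0,0,0,0,0,0,-1,0,0,0,0,0,0,-1,0,0,0,0,0,0,-1,0,0,0,0,0,0]' 40
python3 - <<'E'
from h import *
s=sensors.state();p=s['position'];print(p,s['ft_force'],s['orientation'])
R=Ro.from_euler('xyz',s['orientation'],degrees=True)
w=np.array([.6255,-.2852]); d=p[:2]-w; a=np.arctan2(d[1],d[0]);print('r',np.hypot(*d),np.degrees(a))
for dk,n in((22.5,8),):
  for h in(0,180):
    for k in range(1,9):
        b=a+np.radians(h+dk*k); b0=a+np.radians(h)
        print(h,k,(R.inv().apply([40*(np.cos(b)-np.cos(b0)),40*(np.sin(b)-np.sin(b0)),0])).round(1))
E
```

```text
time_s: 3.32
position: [0.5864, -0.2883, 0.1926]
orientation: [-180.0, -0.0, 95.3]
ft_force: [-0.2, -0.4, 0.3]
width: 0.303
gripper_force: 0.0
time_s: 3.65
position: [0.5848, -0.2898, 0.1946]
orientation: [-179.8, 0.1, 95.2]
ft_force: [-8.2, 0.2, 3.3]
width: 0.184
gripper_force: 40.0
[ 0.58480841 -0.28981306  0.19461006] [-8.15221677  0.18656069  3.2851125 ] [-1.79798785e+02  5.76561868e-02  9.52023923e+01]
r 0.040952240531439345 -173.53220049477906
0 1 [-15.2   3.4   0. ]
0 2 [-28.   12.3  -0. ]
0 3 [-36.4  25.5  -0.1]
0 4 [-39.1  40.9  -0.1]
0 5 [-35.7  56.1  -0.2]
0 6 [-26.8  68.9  -0.2]
0 7 [-13.6  77.3  -0.3]
0 8 [ 1.8 80.  -0.3]
180 1 [15.2 -3.4 -0. ]
180 2 [ 28.  -12.3   0. ]
180 3 [ 36.4 -25.5   0.1]
180 4 [ 39.1 -40.9   0.1]
180 5 [ 35.7 -56.1   0.2]
180 6 [ 26.8 -68.9   0.2]
180 7 [ 13.6 -77.3   0.3]
180 8 [ -1.8 -80.    0.3]
```

```bash
python3 -m jog '[-1,-15.2,3.4,0,0,0,0,-1,-28,12.3,0,0,0,0,-1,-36.4,25.5,0,0,0,0,-1,-39.1,40.9,0,0,0,0,-1,-35.7,56.1,0,0,0,0,-1,-26.8,68.9,0,0,0,0,-1,-13.6,77.3,0,0,0,0,-1,1.8,80,0,0,0,0]'
python3 -m jog '[-1,15.2,-3.4,0,0,0,0,-1,28,-12.3,0,0,0,0,-1,36.4,-25.5,0,0,0,0,-1,39.1,-40.9,0,0,0,0,-1,35.7,-56.1,0,0,0,0,-1,26.8,-68.9,0,0,0,0,-1,13.6,-77.3,0,0,0,0,-1,-1.8,-80,0,0,0,0]'
```

```text
time_s: 4.32
position: [0.6645, -0.281, 0.1946]
orientation: [-179.7, 0.1, 95.2]
ft_force: [-15.2, -2.5, 5.3]
width: 0.182
gripper_force: 40.0
time_s: 4.98
position: [0.5846, -0.2896, 0.1946]
orientation: [-179.9, -0.0, 95.2]
ft_force: [-1.8, 1.4, 3.1]
width: 0.185
gripper_force: 40.0
```

Still gripped after one turn, so I make the second.

```bash
python3 -m jog '[-1,-15.2,3.4,0,0,0,0,-1,-28,12.3,0,0,0,0,-1,-36.4,25.5,0,0,0,0,-1,-39.1,40.9,0,0,0,0,-1,-35.7,56.1,0,0,0,0,-1,-26.8,68.9,0,0,0,0,-1,-13.6,77.3,0,0,0,0,-1,1.8,80,0,0,0,0]'
python3 -m jog '[-1,15.2,-3.4,0,0,0,0,-1,28,-12.3,0,0,0,0,-1,36.4,-25.5,0,0,0,0,-1,39.1,-40.9,0,0,0,0,-1,35.7,-56.1,0,0,0,0,-1,26.8,-68.9,0,0,0,0,-1,13.6,-77.3,0,0,0,0,-1,-1.8,-80,0,0,0,0]'
python3 -m jog '[-1,0,0,0,0,0,0,-1,0,0,0,0,0,0,-0.4,0,0,0,0,0,0,-0.4,0,0,0,0,0,0,-0.4,0,0,0,0,0,0]'
python3 -m jog '[-0.4,0,0,-30,0,0,0,-0.4,0,0,-70,0,0,0,-0.4,0,0,-110,0,0,0,-0.4,0,0,-150,0,0,0,-0.4,0,0,-190,0,0,0,-0.4,0,0,-210,0,0,0]'
python3 - <<'E'
from h import *
t=eyes.grab_frame('top'); cv2.imwrite('pics/t2.png',t)
for p,st in blobs(t,(0,150,60),(6,255,255),(262,195,380,255)): print(p,st, U.T@(onz('top',[p],.0885)[0]-O))
# lid angles: edges colour strips in top view
for n,c,b in(('orange',((5,150,120),(18,255,255)),(240,100,275,275)),('blue',((105,120,60),(130,255,255)),(375,90,405,260))):
    print(n,[(p.round(1),st) for p,st in blobs(t,*c,b,20)])
print(proj('top',[uw([0,.137-.144*np.cos(1.5),.117+.144*np.sin(1.5)]),uw([0,-.137+.144*np.cos(1.5),.117+.144*np.sin(1.5)])]))
E
```

```text
time_s: 5.65
position: [0.6646, -0.2819, 0.1945]
orientation: [-179.7, 0.1, 95.2]
ft_force: [-13.5, -2.8, 8.3]
width: 0.179
gripper_force: 40.0
time_s: 6.32
position: [0.5847, -0.2904, 0.1946]
orientation: [-179.9, 0.0, 95.2]
ft_force: [0.2, 1.4, 5.1]
width: 0.182
gripper_force: 40.0
time_s: 6.73
position: [0.5862, -0.2897, 0.192]
orientation: [180.0, -0.0, 95.2]
ft_force: [0.3, -0.2, -0.0]
width: 0.29
gripper_force: 0.0
time_s: 7.23
position: [0.5872, -0.2895, 0.4088]
orientation: [179.6, 0.3, 95.2]
ft_force: [0.9, 0.1, 0.6]
width: 0.298
gripper_force: 0.0
[320.02923977 236.58479532] [ 51  35  15  14 171] [-0.09726186  0.00072071  0.0885    ]
orange [(array([262.1, 190.9]), array([ 14,  18,  17, 144, 424], dtype=int32))]
blue [(array([390.9, 176.2]), array([  7,  16,  19, 143, 404], dtype=int32))]
[[255.26974652 187.90629338]
 [391.84947065 175.10805477]]
```

View pics/t2.png

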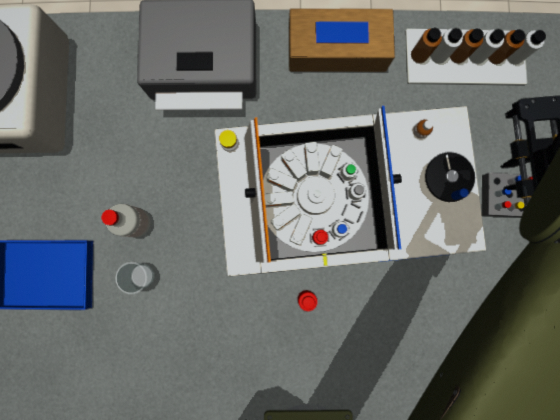

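The red bottle is now at the pointer, at pixel (320, 237), and measures within about 2.4 mm. Both lids still stand open. Next is the rebated lid.

```bash
python3 - <<'E'
from h import *
go(uw([-.065,.19,.36]),[180,0,95.2])
for th in np.r_[1.5:0:-.1,.05,0]:
    c,s=np.cos(th),np.sin(th)
    print(round(th,2),(1000*np.array([.137-.108*c+.01*s+.010*s,.117+.108*s+.01*c])).round(1))
E
python3 -m jog '[-1,475,-100,45,0,0,0,-1,475,-100,45,0,0,0,-1,475,-100,45,0,0,0,-1,475,-100,45,0,0,0,-1,475,-100,45,0,0,0,-1,475,-100,45,0,0,0,-1,475,-100,45,0,0,0,-1,475,-100,45,0,0,0]'
python3 - <<'E'
from h import *
go(uw([-.065,.19,.36]),[180,0,95.2])
E
```

```text
pos [ 0.5879 -0.2898  0.4121] [179.4   0.4  95.2] shift mm [460.8 -26.4  48.4] rot [0.6 0.4 0. ]
1.5 [149.3 225.4]
1.4 [138.4 225.1]
1.3 [127.4 223.7]
1.2 [116.5 221.3]
1.1 [105.8 217.8]
1.0 [ 95.5 213.3]
0.9 [ 85.5 207.8]
0.8 [ 76.1 201.4]
0.7 [ 67.3 194.2]
0.6 [ 59.2 186.2]
0.5 [ 51.8 177.6]
0.4 [ 45.3 168.3]
0.3 [ 39.7 158.5]
0.2 [ 35.1 148.3]
0.1 [ 31.5 137.7]
0.05 [ 30.1 132.4]
0.0 [ 29. 127.]
time_s: 7.95
position: [0.4877, 0.0299, 0.3706]
orientation: [-180.0, -0.0, 95.2]
ft_force: [1.3, 0.6, 1.2]
width: 0.004
gripper_force: 0.0
pos [0.4877 0.0299 0.3706] [-180.    -0.    95.2] shift mm [132.9  44.6  10.7] rot [-0. -0.  0.]
```

```bash
python3 -m jog '[-1,133,45,10,0,0,0,-1,133,45,10,0,0,0,-1,133,45,10,0,0,0,-1,133,45,10,0,0,0,-1,133,45,50,0,0,0,-1,133,45,90,0,0,0,-1,133,45,130,0,0,0,-1,133,45,146,0,0,0]'
python3 -m jog '[-1,0,0,0,0,0,0,-1,0,0,0,0,0,0]'
python3 - <<'E'
from h import *
print(1000*U.T@(sensors.state()['position']-O)); go(uw([-.065,.19,.225]),[180,0,95.2])
E
```

```text
time_s: 8.62
position: [0.5181, 0.1645, 0.2179]
orientation: [-179.4, 0.1, 95.3]
ft_force: [-1.2, -0.1, 0.4]
width: 0.003
gripper_force: 0.0
time_s: 8.78
position: [0.5208, 0.1647, 0.2243]
orientation: [-179.8, 0.0, 95.2]
ft_force: [-0.3, -0.4, 0.2]
width: 0.003
gripper_force: 0.0
[-64.4121367  188.32053103 224.28396822]
pos [0.5208 0.1647 0.2243] [-179.8    0.    95.2] shift mm [ 1.7 -0.6 -0.7] rot [-0.2  0.   0. ]
```

```bash
python3 -m jog '[-1,-25,0,-1,0,0,0,-1,-39,0,-1,0,0,0,-1,-50,0,-1,0,0,0,-1,-61,0,0,0,0,0,-1,-71.5,0,3,0,0,0,-1,-82,0,6,0,0,0,-1,-92.5,0,11,0,0,0,-1,-102.5,0,16,0,0,0]'
python3 -m jog '[-1,-9.5,0,6.5,0,0,0,-1,-18,0,14,0,0,0,-1,-26,0,22,0,0,0,-1,-34,0,30,0,0,0,-1,-40,0,39.5,0,0,0,-1,-46,0,49,0,0,0,-1,-50,0,59.5,0,0,0,-1,-54,0,70,0,0,0]'
python3 -m jog '[-1,-1,0,4,0,0,0,-1,-2,0,8,0,0,0,-1,-2,0,12,0,0,0,-1,-2,0,15,0,0,0,-1,-2,0,15,0,0,0,-1,-2,0,15,0,0,0]'
python3 - <<'E'
from h import *
print(1000*U.T@(sensors.state()['position']-O))
E
```

```text
time_s: 9.45
position: [0.5313, 0.0618, 0.2098]
orientation: [179.9, 0.0, 95.2]
ft_force: [1.5, 1.7, 1.4]
width: 0.007
gripper_force: 1.0
time_s: 10.12
position: [0.5354, 0.0084, 0.1383]
orientation: [-180.0, 0.0, 95.2]
ft_force: [-0.3, -0.0, 1.3]
width: 0.006
gripper_force: 0.7
time_s: 10.62
position: [0.536, 0.0066, 0.1271]
orientation: [-180.0, 0.1, 95.3]
ft_force: [-6.5, -1.2, 11.7]
width: 0.008
gripper_force: 5.5
[-63.54204578  29.46213738 127.11536214]
```

```bash
python3 -m jog '[-1,0,0,-40,0,0,0,-1,0,0,-80,0,0,0,-1,0,0,-120,0,0,0,-1,0,0,-160,0,0,0,-1,0,0,-200,0,0,0,-1,0,0,-230,0,0,0,-1,-40,0,-235,0,0,0,-1,-80,0,-235,0,0,0]'
python3 -m jog '[-1,-40,0,0,0,0,0,-1,-80,0,0,0,0,0,-1,-120,0,0,0,0,0,-1,-138,0,0,0,0,0,-1,-138,0,0,0,0,0,-1,-138,0,0,0,0,0]'
python3 - <<'E'
from h import *
print(1000*U.T@(sensors.state()['position']-O)); go(uw([-.065,-.188,.225]),[180,0,95.2])
t=eyes.grab_frame('side'); cv2.imwrite('pics/s3.png',t)
E
```

```text
time_s: 11.28
position: [0.5447, -0.0723, 0.3649]
orientation: [179.5, 0.2, 95.5]
ft_force: [0.7, -1.1, -0.5]
width: 0.01
gripper_force: 0.0
time_s: 11.78
position: [0.5556, -0.2109, 0.3593]
orientation: [-180.0, -0.0, 95.1]
ft_force: [-0.3, -0.4, 0.3]
width: 0.007
gripper_force: 0.0
[ -63.74786897 -188.86254849  359.26198899]
pos [ 0.5556 -0.2109  0.3593] [-180.    -0.    95.1] shift mm [  0.8  -1.2 134.3] rot [-0.  -0.  -0.1]
```

View pics/s3.png

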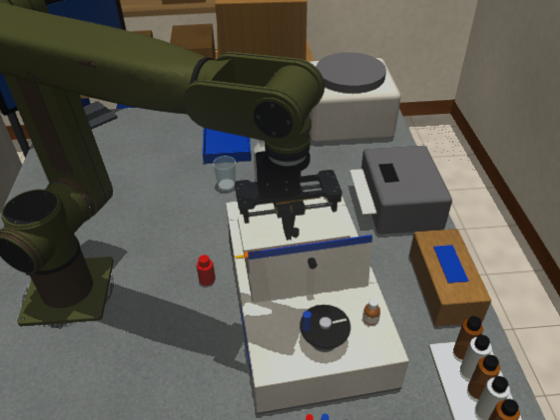

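The rebated lid now lies flat, with its edge near (300, 240) just behind the blue flange, and the flanged lid still stands. I descend in front of it and push it the same way, mirrored.

```bash
python3 -m jog '[-1,0,0,40,0,0,0,-1,0,0,80,0,0,0,-1,0,0,115,0,0,0,-1,0,0,134,0,0,0,-1,0,0,134,0,0,0,-1,0,0,134,0,0,0]'
python3 -m jog '[-1,25,0,-1,0,0,0,-1,39,0,-1,0,0,0,-1,50,0,-1,0,0,0,-1,61,0,0,0,0,0,-1,71.5,0,3,0,0,0,-1,82,0,6,0,0,0,-1,92.5,0,11,0,0,0,-1,102.5,0,16,0,0,0]'
python3 -m jog '[-1,9.5,0,6.5,0,0,0,-1,18,0,14,0,0,0,-1,26,0,22,0,0,0,-1,34,0,30,0,0,0,-1,40,0,39.5,0,0,0,-1,46,0,49,0,0,0,-1,50,0,59.5,0,0,0,-1,54,0,70,0,0,0]'
python3 -m jog '[-1,1,0,4,0,0,0,-1,2,0,8,0,0,0,-1,2,0,12,0,0,0,-1,2,0,15,0,0,0,-1,2,0,16,0,0,0,-1,2,0,16,0,0,0]'
python3 - <<'E'
from h import *
print(1000*U.T@(sensors.state()['position']-O))
E
```

```text
time_s: 12.33
position: [0.5554, -0.2086, 0.2251]
orientation: [-179.9, -0.1, 95.3]
ft_force: [-0.6, -0.2, 0.9]
width: 0.008
gripper_force: 0.0
time_s: 13.0
position: [0.5466, -0.1072, 0.2096]
orientation: [179.9, 0.0, 95.2]
ft_force: [1.3, -1.4, 0.8]
width: 0.001
gripper_force: 0.9
time_s: 13.67
position: [0.5411, -0.0538, 0.1384]
orientation: [-180.0, -0.0, 95.2]
ft_force: [1.1, -1.5, 0.8]
width: 0.002
gripper_force: 0.5
time_s: 14.17
position: [0.5413, -0.0521, 0.127]
orientation: [-179.9, -0.1, 95.2]
ft_force: [-9.6, 2.9, 15.8]
width: 0.005
gripper_force: 8.1
[-63.66955461 -29.44677575 127.03820999]
```

Contact at z = 0.127 m with about 16 N, so this lid is home too. I retract and check.

```bash
python3 -m jog '[-1,0,0,-20,0,0,0,-1,0,0,-60,0,0,0,-1,0,0,-100,0,0,0,-1,0,0,-140,0,0,0,-1,0,0,-180,0,0,0,-1,-30,-40,-220,0,0,0,-1,-60,-80,-220,0,0,0,-1,-60,-80,-220,0,0,0]'
python3 -m jog '[-1,0,0,0,0,0,0,-1,0,0,0,0,0,0,-1,0,0,0,0,0,0]'
python3 - <<'E'
from h import *
a=eyes.grab_frame('side')[180:380,200:410]; b=eyes.grab_frame('top')[90:290,200:500]
cv2.imwrite('pics/f.png',np.hstack([cv2.resize(x,None,fx=1.5,fy=1.5) for x in(a,b)]))
E
```

```text
time_s: 14.83
position: [0.4665, -0.1208, 0.3473]
orientation: [179.7, 0.2, 95.2]
ft_force: [0.4, -0.5, 0.1]
width: 0.006
gripper_force: 0.0
time_s: 15.08
position: [0.4672, -0.1194, 0.3434]
orientation: [180.0, -0.0, 95.2]
ft_force: [-0.4, -0.5, 0.2]
width: 0.005
gripper_force: 0.0
```

View pics/f.png

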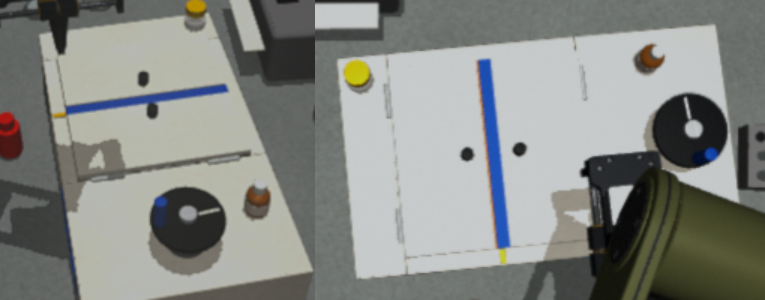

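Both lids lie flat, with the blue flange at crop (490, 150) covering the orange tongue. The arm is clear of everything.

```bash
python3 -c "
from cell import order; print(order.close_job())"
```

```text
the job is handed in; nothing more can be done
None
```

The job is handed in after about 15 s of the 72 s: the handwheel went two turns counter-clockwise, bringing the red bottle to within about 2.4 mm of the pointer (last measured before closing the lids); the rebated lid and then the flanged lid were pushed home, blue flange over orange tongue; no verdict came back.

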